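# Bring a tray of glass vases down the roller track without toppling one

### The arm

A 6-joint arm with a two-finger parallel gripper is mounted at the origin on the work surface. World frame = base frame: x ahead of the robot, y to its left, z up, the work surface at z = 0. Lengths are in mm, angles in rad, forces in N, time in s.
With the tool pointing down it reaches from about 350 to 775 mm from the base axis. Payload 7.3 kg.
Tool frame: the origin (TCP) lies at the centre of the arm's flange, where the gripper is bolted on; the fingertips stand 178 mm ahead of it and the grasp point (between the pads) lies 159 mm ahead of it; z points along the fingers, y is the line along which they close (so a half turn about z gives the same grasp; the last joint's range is limited). The gripper opens to 92 mm and grips with 3 to 60 N. Pads are 19 mm wide; open, the fingers measure 130 mm over their backs; the gripper's body (75 mm by 190 mm) begins 47 mm behind the grasp point.
Start: joints at [1.081, 0.342, 1.524, -0, 1.275, -0.146], TCP at [176.939, 494.288, 404.741] pointing down, gripper open.
Joint ranges: [-2.53, 2.53], [-0.77, 2.02], [0.04, 2.7], [-1, 4.14], [0.28, 2.66], [-3.11, 3.11]. Speed limits (rad/s): [2.57, 2.57, 3.14, 3.14, 3.14, 3.14].

### API

Orientations are given as [roll, pitch, yaw] about the fixed x, y, z axes, in that order (R = Rz(yaw) Ry(pitch) Rx(roll)).
In Python, from plant import * gives the robot as it stands. The module is installed in compiled form; this text tells all that it offers.
- The arm moves only by the shell command python3 -m inch 'ROWS'. ROWS is JSON, a list of rows, each a list of 5 numbers: the shift along the tool's x, y, z in m, then the turn about the tool's z in rad, then the opening, from 0 (shut) to 1 (fully open). In form: [[tx, ty, tz, spin, claw], ...]. A call has 1 to 8 rows; each row is the pose to reach, as a shift and turn from the pose commanded when the call began, along the tool's axes at that moment; what a row does not reach only later rows make up. A row lasts 1/12 s, in which the tool goes at most 41.7 mm and 7.16 degrees, less where a joint would pass 70% of its speed; a pose out of reach is approached as far as the arm can. A call with a gripper value outside its range is refused whole. The fingers move at their own pace and stop on an object; the grip force is fixed at half the most. Time passes only in rows, so rows that repeat a pose let the fingers close. It gives the time, the measured TCP pose, the force, the opening and the grip force at its end, in the units of the state.
- get_obs(): the state, without advancing time (a new reading comes with each control period).
- capture(name): name is "scene" or "side" or "wrist"; returns a dict with "color" (400x640x3 uint8, red, green, blue), "intrinsics" (3x3 intrinsics, pixels), "pose" (4x4, takes a point from camera to world coordinates). Camera axes: x right, y down, z forward; pixel columns grow to the right and rows downward; lengths in mm; the calibration is good to about 2 mm. A picture is of the moment at which its call begins. There is no depth.
- close_job(): hands the job in; it is judged then, once.
Trained networks look in a picture, given as the dict that the camera call returned (one of the last four; its "shot" number tells which), for a name from the list of things; names that differ only in an ending like _2 or _b are one class to them, and where a whole thing is asked for, a point or a joint stands for the part that bears it (a point fixed in the world has none). Each returns a list of dicts, best first, with "conf" (0 to 1); they miss things now and then, are a little off and sometimes report something else, mostly with a low value. They report only what shows in the picture. A call takes as long as a camera call. They do not tell look-alikes from the thing itself.
- look_for(picture, target): "rect" ([centre column, centre row, width, height] in pixels, round what is visible of it).
- trace(picture, target): "pixels" (400x640 bool, what is visible of it) and "rect" ([centre column, centre row, width, height] in pixels, round what is visible of it).
- tip_of(picture, target): "centre" ([column, row] in pixels: a listed point, or the origin of a listed thing).
The state is a dict: "time": time; "joint_positions": joint angles; "dq": joint speeds; "tau": joint torques, N m; "tool_pos": TCP position; "tcp_rot": TCP orientation; "contact_force": force on the tool from outside, world axes, zero at the start; "moment": the same for the moment, N m; "grip_width": finger opening in mm; "finger_force": force on a finger pad.
Only numpy, scipy, OpenCV 4.12 (cv2) and the standard library are available. Lean on these libraries where they do the work, as an engineer would, in place of code of your own. Each camera call takes 0.05 s, during which the arm holds its last target. There are 200 camera calls.

### The job

Pull the red release lever over towards the robot so that the tray of three glass vases rolls down the sloping roller track by itself. Get ahead of it, catch it on the way with the hand moving along, and brake it smoothly so that it comes softly to rest against the two end stops. No vase may topple, the tray stays down on the rollers, the paddle and the dish on the bench are left alone, and the tray is left standing at the stops.

Things in the scene. Friction and masses are not known exactly. Their poses are not given: they have to be found in the camera images.
- deck: bed of a gravity roller track: steel rollers (60 mm thick, every 66 mm) between aluminium side channels, 840 mm long. Origin: mid-bed, on the plane of the roller tops. y points uphill along the lane (slope 0.062 rad), so the tray rolls to -y, the robot's right; x points across, away from the robot. Channels: inner faces x = -86 and 86 mm, outer 96, rising 18 mm above the rollers
- lane_end (a point): centre line between the faces of the two black rubber end stops (deck y = -360 mm), on the roller plane; the tray is home when its front is here. The stops, 26 mm high, stand 56 to 86 mm either side of the centre line; the 112 mm between them is an open hand gap with nothing above the rollers, here or beyond, so fingers in front of the tray can pass through. The track ends at y = -420 mm
- release (a joint): angle of the release rod, clamped along the robot's side of the lane (axis: deck x = -107, z = 28 mm). Near 0 (start: 0 to 0.3) its red stop finger bars the tray's front corner. It grows as the lever is pulled towards the robot and the finger swings up and out: the tray is free from about 0.65 to 0.85; limit 1.1. Stays where left; needs 1.5 N. The open finger reaches 80 mm above the rollers
- lever_ball (a point): centre of the red ball (26 mm diameter) on the hand lever, a 10 mm steel stem standing 95 mm above the rod axis at joint 0, beside the rear half of the tray (168 mm uphill of the tray's front at the start, deck y = 248 mm). It swings in an arc about the rod axis, towards the robot and down
- tray: blue steel tray, open, 164 mm across the lane, 200 mm along it, 45 mm high, walls and floor 6 mm; 1.05 kg (varies by a third), 1.5 kg with vases. Origin: centre of its underside, axes as the deck's. At rest against the stop finger, its front 440 mm before the end stops. Once free it gathers speed at 0.3 m/s2, later less, and tends to 0.18 to 0.26 m/s: 2.2 to 3.2 s in all
- tray_front (a point): middle of the outer face of the tray's front (downhill) wall, 25 mm above the rollers; 100 mm to the tray's -y from its origin
- vase_white: white opal-glass bud vase standing free in the tray: 150 mm tall, foot 32 mm in diameter, belly 46 mm at 90 mm up, 0.15 kg. Origin: centre of its underside, z up. A dead stop from more than about 0.12 m/s topples it; braking below 0.4 m/s2 does not
- vase_amber: amber glass bud vase, the same shape
- vase_green: green glass bud vase, the same shape
- graphite_paddle: bystander: graphite paddle with a wooden handle, about 260 mm long and 20 mm high, lying on the bench on the robot's side of the track; origin near its middle
- bead_dish: bystander: small white dish, 72 mm in diameter, 28 mm high, on the bench on the robot's side of the track; origin at the centre of its underside
There are look-alikes about, which are no part of the job. What is shaped like the vase_white but black or yellow is not meant.

How it is judged:
By the outcome, as a careful person would: the job done as asked, in the order asked, and still so for the second after the job is handed in, with the robot touching nothing.
It also fails if it takes over 35 s, if anything falls off the work surface, if the arm or the gripper's body presses on something with over 40 N, if the wrist force passes 120 N, or if a joint passes its speed limit or range.

## Working session

There is one attempt and no reset: what is moved stays moved. The work goes in short steps, Python scripts to look and compute and a shell command to move; the robot and the scene stay as the last step left them, time stands still between calls to the robot, and variables do not carry over. Pictures are saved under pics/ and viewed, at most 10 in all, crops included, and the job is handed in when it is done.

```bash
mkdir -p pics; cat > h.py <<'E'
from plant import *
import numpy as np, cv2
def save(p,n): cv2.imwrite('pics/'+n,cv2.cvtColor(p['color'],cv2.COLOR_RGB2BGR))
def proj(p,X):
    T=np.linalg.inv(p['pose']); q=T[:3,:3]@np.array(X,float)+T[:3,3]; u=p['intrinsics']@q; return u[:2]/u[2]
def ray(p,uv):
    d=np.linalg.inv(p['intrinsics'])@np.array([uv[0],uv[1],1.]); d=p['pose'][:3,:3]@d
    return p['pose'][:3,3], d/np.linalg.norm(d)
def tri(obs):
    A=np.zeros((3,3));b=np.zeros(3)
    for p,uv in obs:
        c,d=ray(p,uv); M=np.eye(3)-np.outer(d,d); A+=M;b+=M@c
    X=np.linalg.solve(A,b); return X,[np.round(proj(p,X)-uv,1) for p,uv in obs]
E
python3 - <<'E'
from h import *
np.set_printoptions(precision=1,suppress=True)
P={n:capture(n) for n in('scene','side')}
for n,p in P.items(): save(p,n+'0.png'); print(n,p['pose'][:3,3],p['pose'][:3,2])
for t in ['deck','lane_end','lever_ball','tray','tray_front','vase_white','vase_amber','vase_green','graphite_paddle','bead_dish']:
    r={n:[(np.round(a['centre'],1),round(a['conf'],2)) for a in tip_of(p,t)[:3]] for n,p in P.items()}
    print(t,r)
    if all(r.values()): print('   ',*tri([(P[n],r[n][0][0]) for n in P]))
print(get_obs())
E
```

```text
scene [ 920.7  992.  1155.2] [-0.4 -0.6 -0.7]
side [  85.7 -912.6 1143.4] [ 0.2  0.7 -0.7]
deck {'scene': [(array([271.4, 212.6]), 0.77)], 'side': [(array([370.3, 228. ]), 0.87)]}
    [544.7   6.1 115.7] [array([ 2.4, -0. ]), array([2.8, 0.2])]
lane_end {'scene': [], 'side': [(array([403.2, 334. ]), 0.63)]}
lever_ball {'scene': [(array([341.1, 223.6]), 0.94)], 'side': [(array([314.6, 140.6]), 0.7)]}
    [444.3 270.6 257.7] [array([ 0.2, -0. ]), array([0.2, 0. ])]
tray {'scene': [(array([289.9, 247.6]), 0.76)], 'side': [(array([358.4, 175.7]), 0.61)]}
    [571.5 200.  150. ] [array([ 1.4, -0.1]), array([1.4, 0.1])]
tray_front {'scene': [(array([276.9, 223.9]), 0.81)], 'side': [(array([367.8, 195.5]), 0.71)]}
    [565.9  98.4 156.4] [array([ 2. , -0.1]), array([2.1, 0.1])]
vase_white {'scene': [(array([436. , 316.9]), 0.83), (array([297.6, 240. ]), 0.82), (array([398.9, 284.6]), 0.77)], 'side': [(array([257.3, 180.8]), 0.93), (array([247.3, 159.5]), 0.69), (array([354.5, 187.8]), 0.57)]}
    [265.9 508.6 -38.6] [array([-11. ,   2.4]), array([-8.9, -3.4])]
vase_amber {'scene': [(array([
[... 304 characters left out ...]
ray([-1.6, -0.2])]
graphite_paddle {'scene': [], 'side': [(array([325.7, 300.9]), 0.93), (array([370. , 175.2]), 0.64), (array([353.7, 188.2]), 0.26)]}
bead_dish {'scene': [(array([346.5, 249. ]), 0.73)], 'side': [(array([290.4, 229.9]), 0.83)]}
    [345.5 174.3  -5.7] [array([ 1.5, -0.3]), array([1.6, 0.4])]
{'time': 1.1, 'joint_positions': array([ 1.1,  0.3,  1.5, -0. ,  1.3, -0.1]), 'dq': array([-0., -0., -0., -0.,  0.,  0.]), 'tau': array([  0. , -43.1, -24.4,   0.1,   0. ,  -0. ]), 'tool_pos': array([177. , 494.3, 404.7]), 'tcp_rot': array([3.1, 0. , 2.8]), 'contact_force': array([-0.5,  0.3, -0.1]), 'moment': array([ 0.,  0., -0.]), 'finger_force': 0.0, 'grip_width': 91.61593897324855}
```

View pics/scene0.png

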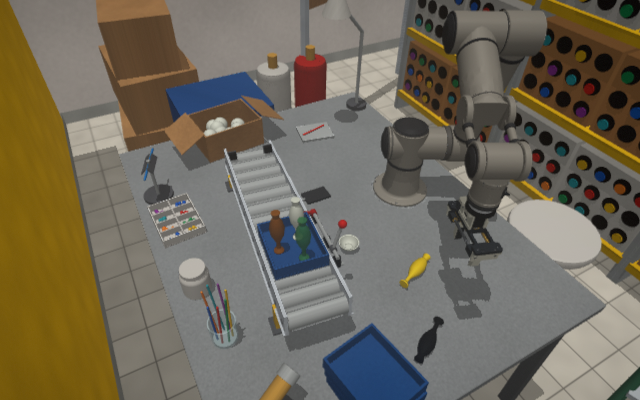

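View pics/side0.png

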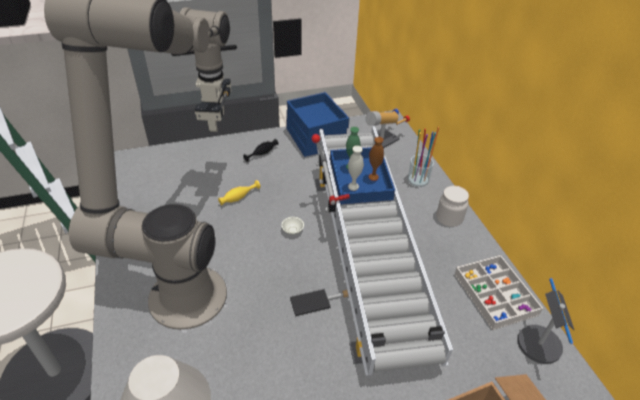

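The scene view shows the tray at its start at about (290,245), with the ball at (342,224). The three vases in the tray are amber (278,230), white (297,212) and green (303,240). The look-alikes are the yellow one lying at (416,270) and the black one at (430,338). In the side view the white vase is at (355,170) and the stops are at (377,340) and (435,334). Next I'll fit the deck pose and check it with an overlay.

```bash
cat >> h.py <<'E'
from scipy.optimize import least_squares
S=0.062
def deckT(v):
    x,y,z,a=v; c,s=np.cos(a),np.sin(a)
    ex=np.array([c,s,0]); ey=np.array([-s*np.cos(S),c*np.cos(S),np.sin(S)]); 
    T=np.eye(4); T[:3,0]=ex;T[:3,1]=ey;T[:3,2]=np.cross(ex,ey);T[:3,3]=[x,y,z]; return T
def ball(q): return [-107-95*np.sin(q),248,28+95*np.cos(q)]
E
python3 - <<'E'
from h import *
np.set_printoptions(precision=2,suppress=True)
obs=[]
for k in range(2):
  for n in('scene','side'):
    p=capture(n)
    for t,X in dict(deck=[0,0,0],lane_end=[0,-360,0],lever_ball=None,tray=[0,180,0],tray_front=[0,80,25]).items():
        r=tip_of(p,t)
        if r and r[0]['conf']>.4: obs.append((p,t,X,r[0]['centre']))
def f(v):
    T=deckT(v[:4]); out=[]
    for p,t,X,c in obs:
        X=ball(v[4]) if X is None else X
        out+=list(proj(p,T[:3,:3]@X+T[:3,3])-c)
    return np.array(out)
r=least_squares(f,[550,6,120,-.05,.15],loss='soft_l1',x_scale=[10,10,10,.1,.1])
print(r.x); 
for o,e in zip(obs,f(r.x).reshape(-1,2)): print(o[1],e)
np.save('deck.npy',r.x)
T=deckT(r.x[:4]); w=lambda X:T[:3,:3]@np.array(X,float)+T[:3,3]
for n in('scene','side'):
    p=[o[0] for o in obs if o[0]['pose'][1,3]*(1 if n=='scene' else -1)>0][0]
    im=cv2.cvtColor(p['color'],cv2.COLOR_RGB2BGR); k=3
    x0,y0,W,H=(215,135,150,200) if n=='scene' else (300,120,160,260)
    im=cv2.resize(im[y0:y0+H,x0:x0+W],None,fx=k,fy=k,interpolation=cv2.INTER_CUBIC)
    def L(A,B,c):
        a,b=[tuple(int(i) for i in (proj(p,w(X))-[x0,y0]+.5)*k) for X in(A,B)]; cv2.line(im,a,b,c,1)
    for s in(-86,86): L([s,-420,18],[s,420,18],(0,255,0)); L([s*96/86,-420,18],[s*96/86,420,18],(0,255,0))
    for s in(-1,1):
        L([56*s,-360,26],[86*s,-360,26],(0,0,255)); L([56*s,-360,0],[56*s,-360,26],(0,0,255))
        L([82*s,80,45],[82*s,280,45],(255,255,0))
    for y in(80,280): L([-82,y,45],[82,y,45],(255,255,0))
    L([-107,248,28],ball(r.x[4]),(255,0,255))
    if n=='side': im=cv2.resize(im,None,fx=.76,fy=.76)
    cv2.imwrite(f'pics/ov_{n}.png',im)
# vases: foot points
P=[obs[0][0],obs[-1][0]]
Ti=np.linalg.inv(T)
for v in('vase_white','vase_amber','vase_green'):
    for p in P:
        for a in tip_of(p,v):
            c,d=ray(p,a['centre']); n=T[:3,2]; s=((T[:3,3]+6*n-c)@n)/(d@n); q=Ti[:3,:3]@(c+s*d)+Ti[:3,3]
            if abs(q[0])<82: print(v,round(a['conf'],2),q)
E
```

```text
[547.    14.17 128.17  -0.15   0.33]
deck [ 0.53 -3.96]
lever_ball [0.9  0.08]
tray [-1.23  2.75]
tray_front [-1.84 -0.18]
lane_end [-0.67  1.71]
lever_ball [ 1.78 -1.73]
tray [-1.45 -0.12]
deck [ 0.63 -2.96]
lane_end [-3.07  4.02]
lever_ball [0.9  2.98]
tray [0.67 0.35]
tray_front [ 1.76 -1.08]
deck [-0.12 -3.44]
lane_end [1.13 0.81]
lever_ball [-0.02 -0.63]
tray [ 0.75 -0.02]
tray_front [0.56 4.07]
vase_white 0.77 [-29.9  159.38   6.  ]
vase_white 0.2 [ 29.95 183.67   6.  ]
vase_white 0.73 [-29.66 139.08   6.  ]
vase_amber 0.58 [ 41.57 182.87   6.  ]
vase_amber 0.16 [ 1.15 21.54  6.  ]
vase_amber 0.91 [ 26.5  194.89   6.  ]
vase_amber 0.2 [-18.35 239.89   6.  ]
vase_green 0.92 [-30.42 245.77   6.  ]
vase_green 0.58 [-24.21 241.45   6.  ]
```

```bash
cd pics; python3 -c "
import cv2,numpy as np
a=cv2.imread('ov_scene.png');b=cv2.imread('ov_side.png');h=max(a.shape[0],b.shape[0])
c=np.zeros((h,a.shape[1]+b.shape[1],3),'uint8');c[:a.shape[0],:a.shape[1]]=a;c[:b.shape[0],a.shape[1]:]=b
s=min(1,800/c.shape[1],600/h);cv2.imwrite('ov.png',cv2.resize(c,None,fx=s,fy=s))"
```

```text
(no output)
```

View pics/ov.png

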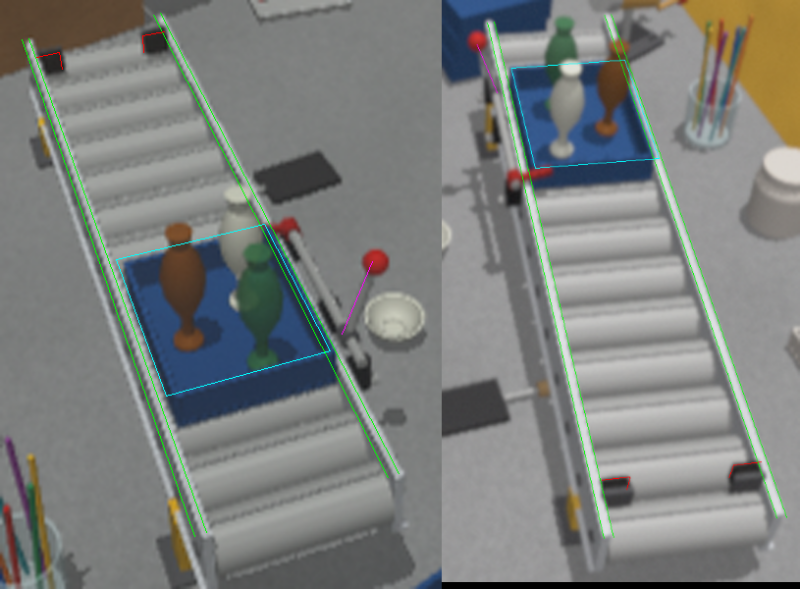

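The overlay matches the rails, stops and tray to a few mm. The three vases in the tray are the ones meant; the yellow and black ones lie on the bench. Now I'll work out the approach to the ball.

```bash
cat >> h.py <<'E'
from scipy.spatial.transform import Rotation as R
V=np.load('deck.npy'); T=deckT(V[:4])
w=lambda X:T[:3,:3]@np.array(X,float)+T[:3,3]
dk=lambda X:T[:3,:3].T@(np.array(X,float)-T[:3,3])
def tool():
    o=get_obs(); M=R.from_euler('xyz',o['tcp_rot']).as_matrix(); return o,M
def where():
    o,M=tool(); tip=o['tool_pos']+178*M[:,2]
    print('t',round(o['time'],2),'tip deck',np.round(dk(tip),1),'tip world',np.round(tip,1),'yaw',round(o['tcp_rot'][2],3),'F',np.round(o['contact_force'],1),'w',round(o['grip_width'],1),'j',np.round(o['joint_positions'],2))
def shift(X,yaw=None):  # tool shift (m) to put tips at world X
    o,M=tool(); print('shift',np.round(M.T@(np.array(X)-178*M[:,2]-o['tool_pos'])/1000,4))
E
python3 - <<'E'
from h import *
where(); b=w(ball(V[4])); print('ball',b, 'spin',tool()[0]['tcp_rot'][2]-(np.pi/2+V[3]))
o,M=tool(); print(M)
B=np.array(ball(V[4])); shift(w(B+[-12,0,60]))
for q in (V[4],.6,.8,1.0): print(q,ball(q),w(ball(q)))
E
```

```text
t 2.6 tip deck [-436.9  425.5   72.3] tip world [176.9 494.3 226.7] yaw 2.798 F [-0.4 -0.5  0. ] w 91.8 j [ 1.08  0.34  1.52  0.    1.28 -0.15]
ball [446.59113744 272.0403293  261.31105606] spin 1.3752545751198912
[[-9.41477133e-01  3.37076859e-01  1.46797715e-05]
 [ 3.37076859e-01  9.41477129e-01  8.60909766e-05]
 [ 1.51986069e-05  8.60008970e-05 -9.99999996e-01]]
shift [-0.3177 -0.1243 -0.0945]
0.3257459789811942 [np.float64(-137.40148432461586), 248, np.float64(118.00416518617422)] [446.59113744 272.0403293  261.31105606]
0.6 [np.float64(-160.64103497252836), 248, np.float64(106.40688341641945)] [423.71271484 276.18410025 249.73605713]
0.8 [np.float64(-175.14882863545466), 248, np.float64(94.18713738798071)] [409.47594483 279.07610929 237.53978993]
1.0 [np.float64(-186.93974355675016), 248, np.float64(79.32871905747328)] [397.95039704 281.72846403 222.70992033]
```

```bash
python3 -m inch '[[0,0,-0.04,0.12,0.65],[-0.03,-0.012,-0.07,0.24,0.65],[-0.065,-0.026,-0.0945,0.36,0.65],[-0.103,-0.04,-0.0945,0.48,0.65],[-0.14,-0.055,-0.0945,0.6,0.65],[-0.178,-0.07,-0.0945,0.72,0.65],[-0.215,-0.084,-0.0945,0.84,0.65],[-0.25,-0.098,-0.0945,0.96,0.65]]'
python3 - <<'E'
from h import *
where(); print('spin',tool()[0]['tcp_rot'][2]-(np.pi/2+V[3]))
shift(w(np.array(ball(V[4]))+[-12,0,60]))
E
```

```text
time: 3.27
tool_pos: [380.6, 316.0, 499.5]
tcp_rot: [3.141, -0.0, 1.832]
contact_force: [1.0, 0.2, 0.2]
grip_width: 59.6
finger_force: 0.0
t 3.27 tip deck [-209.1  285.4  176. ] tip world [380.7 316.  321.5] yaw 1.832 F [1.  0.2 0.2] w 59.6 j [ 0.54  0.23  1.42 -0.    1.49  0.28]
spin 0.409060745905816
shift [-0.0581  0.0399  0.0003]
```

```bash
python3 -m inch '[[-0.029,0.02,0,0.12,0.65],[-0.058,0.04,0,0.24,0.65],[-0.058,0.04,0,0.36,0.65],[-0.058,0.04,0,0.41,0.65],[-0.058,0.04,0,0.41,0.65]]'
python3 - <<'E'
from h import *
np.set_printoptions(precision=1,suppress=True)
P=[capture(n) for n in('scene','side','wrist')]
where(); print('spin',tool()[0]['tcp_rot'][2]-(np.pi/2+V[3]))
shift(w(np.array(ball(V[4]))+[-12,0,-15]))
ob=[(p,a[0]['centre']) for p in P if (a:=tip_of(p,'lever_ball')) and a[0]['conf']>.4]
print([np.round(o[1],1) for o in ob]);X,e=tri(ob); print('ball',X,dk(X),e)
save(P[2],'w1.png')
E
```

```text
time: 3.68
tool_pos: [433.7, 271.7, 499.0]
tcp_rot: [-3.141, 0.0, 1.424]
contact_force: [0.4, -0.6, -0.3]
grip_width: 59.3
finger_force: 0.0
t 3.83 tip deck [-151.   250.2  177.9] tip world [432.9 272.6 321.3] yaw 1.43 F [0.9 0.3 0.6] w 59.9 j [0.4 0.3 1.4 0.  1.5 0.6]
spin 0.007649364834947381
shift [0.  0.  0.1]
[array([342.6, 221.5]), array([315.3, 139.3]), array([336. , 211.6])]
ball [444.3 273.5 263.2] [-139.8  249.2  119.9] [array([-0.7,  1.4]), array([-0.8, -0.7]), array([-0.9,  4.3])]
```

View pics/w1.png

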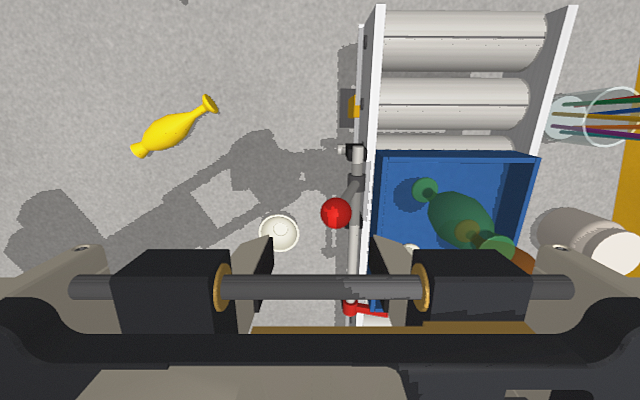

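The ball (336,212) sits between the fingers, and the tray and green vase are clear. I'll descend and take up the pull without releasing yet.

```bash
python3 -m inch '[[0,0,0.03,0,0.65],[0,0,0.055,0,0.65],[0,0,0.073,0,0.65],[0,0,0.073,0,0.65],[0,-0.008,0.075,0,0.65],[0,-0.016,0.079,0,0.65],[0,-0.02,0.081,0,0.65],[0,-0.02,0.081,0,0.65]]'
python3 - <<'E'
from h import *
np.set_printoptions(precision=1,suppress=True)
P=[capture(n) for n in('scene','side')]
where()
for t in('lever_ball','tray_front'):
    ob=[(p,a[0]['centre']) for p in P if (a:=tip_of(p,t)) and a[0]['conf']>.4]
    if len(ob)==2: X,e=tri(ob); print(t,dk(X),e)
# rows for planned deck path, relative to (-171,250,97)
c=np.array([-171,250,97.])
for q in [(-186,250,88),(-201,250,78),(-203,213,84),(-201,175,97),(-195,136,107),(-180,98,108),(-155,65,108),(-125,35,108)]:
    d=np.array(q)-c; print(np.round([d[1]*np.cos(S)-d[2]*np.sin(S), d[0], -(d[1]*np.sin(S)+d[2]*np.cos(S))])/1000)
E
```

```text
time: 4.65
tool_pos: [412.3, 275.6, 419.3]
tcp_rot: [3.14, -0.001, 1.429]
contact_force: [0.3, -0.1, -0.2]
grip_width: 60.1
finger_force: 0.2
t 4.75 tip deck [-171.   245.2   97.9] tip world [413.2 275.5 241.1] yaw 1.428 F [-0.2  0.3 -0.2] w 59.7 j [0.4 0.3 1.6 0.  1.3 0.6]
lever_ball [-149.7  248.7  124. ] [array([ 2.4, -0.4]), array([2.2, 0.5])]
tray_front [ 8.  90.1 28.2] [array([-0.3,  0. ]), array([-0.3, -0. ])]
[ 0. -0.  0.]
[ 0. -0.  0.]
[-0. -0.  0.]
[-0.1 -0.   0. ]
[-0.1 -0.  -0. ]
[-0.2 -0.  -0. ]
[-0.2  0.   0. ]
[-0.2  0.   0. ]
```

```bash
python3 -m inch '[[0,-0.017,0.009,0,0.65],[0.001,-0.034,0.019,0,0.65],[-0.033,-0.035,0.017,0,0.6],[-0.070,-0.032,0.004,0,0.6],[-0.109,-0.024,-0.003,0,0.6],[-0.147,-0.009,-0.003,0,0.6],[-0.180,0.016,-0.001,0,0.6],[-0.209,0.045,0.001,0,0.6]]'
python3 - <<'E'
from h import *
np.set_printoptions(precision=1,suppress=True)
P=[capture(n) for n in('scene',)]
where()
p=P[0]
a=tip_of(p,'tray_front')+tip_of(p,'tray')
for y in range(80,-60,-20): print(y,proj(p,w([0,y,25])),proj(p,w([0,y+100,0])))
print([(x['centre'],x['conf']) for x in a])
b=tip_of(p,'lever_ball'); print(b and (b[0]['centre'],[proj(p,w(ball(q))) for q in(.6,.8,1.0,1.1)]))
E
```

```text
time: 5.62
tool_pos: [427.7, 59.9, 418.0]
tcp_rot: [3.14, -0.0, 1.428]
contact_force: [0.5, 1.4, 0.6]
grip_width: 55.1
finger_force: 0.0
t 5.67 tip deck [-118.9   30.1  109.6] tip world [432.8  54.7 239.4] yaw 1.424 F [ 4.5 -6.   0.3] w 55.3 j [-0.1  0.2  1.7 -0.   1.2  0.1]
80 [280.1 221.3] [289.7 248.2]
60 [278.3 217.4] [287.8 243.8]
40 [276.7 213.5] [285.9 239.5]
20 [275.  209.7] [284.1 235.3]
0 [273.4 206. ] [282.3 231.1]
-20 [271.8 202.3] [280.6 227.1]
-40 [270.2 198.7] [278.9 223.1]
[([276.8, 214.2], 0.97)]
[]
```

```bash
python3 -m inch '[[-0.039,0.013,0.002,0,0.6],[-0.076,0.031,0.005,0,0.6],[-0.107,0.059,0.007,0,0.6],[-0.136,0.089,0.008,0,0.6],[-0.167,0.116,0.010,0,0.6],[-0.185,0.121,0.046,0,0.6],[-0.193,0.121,0.081,0,0.6],[-0.196,0.121,0.097,0,0.6]]'
python3 - <<'E'
from h import *
np.set_printoptions(precision=1,suppress=True)
p=capture('scene'); t=get_obs()['time']
a=tip_of(p,'tray_front'); where(); print(t,[(x['centre'],x['conf']) for x in a])
for x in a: print(min(range(80,-300,-1),key=lambda y:abs(proj(p,w([0,y,25]))[1]-x['centre'][1])))
save(p,'s2.png')
E
```

```text
time: 6.48
tool_pos: [519.2, -148.8, 316.1]
tcp_rot: [-3.136, -0.002, 1.428]
contact_force: [-1.2, 0.2, -0.3]
grip_width: 55.0
finger_force: 0.0
t 6.58 tip deck [  -4.9 -163.1   21. ] tip world [ 517.9 -147.4  139. ] yaw 1.429 F [-0.1 -0.1 -0.1] w 55.0 j [-0.4  0.5  1.6  0.   1.1 -0.3]
6.5333 [([264.6, 186.9], 0.62), ([356.2, 228.4], 0.35)]
-109
80
```

```bash
python3 - <<'E'
import pickle
from h import *
# static cameras: reuse geometry via saved picture; intrinsics from a tiny cache
im=cv2.imread('pics/s2.png'); cv2.imwrite('pics/s2c.png',cv2.resize(im[140:300,210:360],None,fx=3.7,fy=3.7,interpolation=cv2.INTER_CUBIC))
E
```

```text
(no output)
```

View pics/s2c.png

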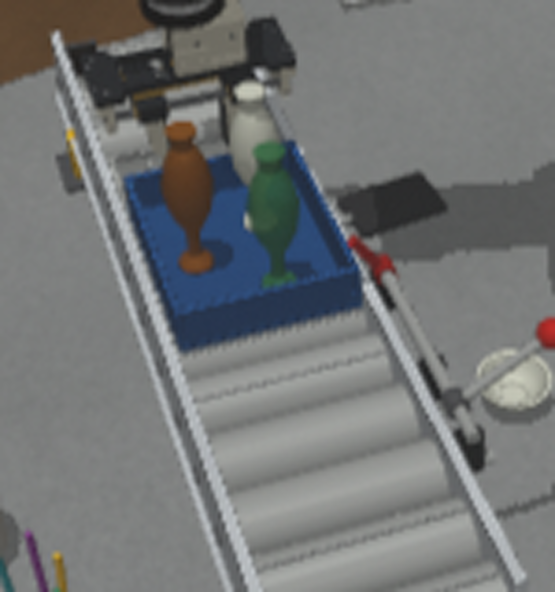

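The tray is rolling with all three vases upright. Its front is at deck y ≈ -129 now at about 0.21 m/s, and the hand is about 22 mm ahead. The hand moves off with it at 0.17 m/s.

```bash
python3 -m inch '[[-0.013,0.001,0.001,0,0.6],[-0.027,0.002,0.002,0,0.6],[-0.041,0.003,0.003,0,0.6],[-0.055,0.004,0.0035,0,0.6],[-0.069,0.004,0.004,0,0.6],[-0.083,0.004,0.005,0,0.6],[-0.096,0.004,0.006,0,0.6],[-0.108,0.004,0.007,0,0.6]]'
python3 - <<'E'
from h import *
where()
E
```

```text
time: 7.25
tool_pos: [508.1, -258.7, 313.4]
tcp_rot: [3.141, 0.001, 1.427]
contact_force: [0.0, -0.3, -0.5]
grip_width: 55.2
finger_force: 0.0
t 7.25 tip deck [   2.  -274.8   24.3] tip world [ 508.2 -258.8  135.4] yaw 1.427 F [ 0.  -0.3 -0.5] w 55.2 j [-0.61  0.51  1.53 -0.    1.11 -0.46]
```

```bash
python3 -m inch '[[-0.011,0,0.0007,0,0.6],[-0.021,0,0.0013,0,0.6],[-0.0305,0,0.0019,0,0.6],[-0.0395,0,0.0025,0,0.6],[-0.0475,0,0.003,0,0.6],[-0.055,0,0.0034,0,0.6],[-0.062,0,0.0039,0,0.6],[-0.068,0,0.0043,0,0.6]]'
python3 - <<'E'
from h import *
where()
E
```

```text
time: 7.92
tool_pos: [498.7, -324.7, 308.8]
tcp_rot: [-3.141, -0.0, 1.428]
contact_force: [0.4, -0.8, -0.1]
grip_width: 55.1
finger_force: 0.2
t 7.92 tip deck [   2.3 -341.4   23.8] tip world [ 498.7 -324.7  130.8] yaw 1.428 F [ 0.4 -0.8 -0.1] w 55.1 j [-0.71  0.56  1.46  0.    1.13 -0.56]
```

```bash
python3 -m inch '[[-0.005,0,0.0003,0,0.6],[-0.009,0,0.0006,0,0.6],[-0.0125,0,0.0008,0,0.6],[-0.0155,0,0.001,0,0.6],[-0.018,0,0.0011,0,0.6],[-0.020,0,0.0012,0,0.6],[-0.0215,0,0.0013,0,0.6],[-0.0225,0,0.0014,0,0.6]]'
python3 - <<'E'
from h import *
where()
p=capture('side'); save(p,'d3.png'); im=cv2.imread('pics/d3.png')
cv2.imwrite('pics/d3c.png',cv2.resize(im[200:390,290:480],None,fx=3.1,fy=3.1,interpolation=cv2.INTER_CUBIC))
E
```

```text
time: 8.58
tool_pos: [495.6, -346.4, 307.5]
tcp_rot: [3.142, -0.0, 1.428]
contact_force: [-0.9, -0.2, -0.5]
grip_width: 55.4
finger_force: 0.4
t 8.58 tip deck [   2.5 -363.4   23.9] tip world [ 495.6 -346.4  129.5] yaw 1.428 F [-0.9 -0.2 -0.5] w 55.4 j [-0.74  0.57  1.43  0.    1.14 -0.59]
```

View pics/d3c.png

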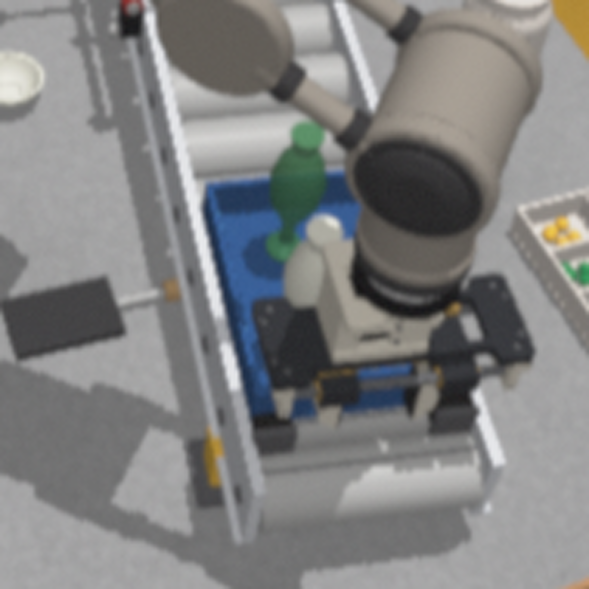

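The tray is held just above the stops at crop (275,430), with the green and white vases upright. I'll continue slowly through the gap.

```bash
python3 -m inch '[[-0.0015,0,0.0001,0,0.6],[-0.003,0,0.0002,0,0.6],[-0.0045,0,0.0003,0,0.6],[-0.006,0,0.0004,0,0.6],[-0.0075,0,0.0005,0,0.6],[-0.009,0,0.0006,0,0.6],[-0.0105,0,0.0007,0,0.6],[-0.012,0,0.0008,0,0.6]]'
python3 -m inch '[[-0.0015,0,0.0001,0,0.6],[-0.003,0,0.0002,0,0.6],[-0.005,0,0.0003,0,0.6],[-0.008,0,0.0004,0,0.6],[-0.012,0,0.0005,0,0.6],[-0.018,0,0.0006,0,0.6],[-0.024,0,0,0,0.6],[-0.030,0,-0.002,0,0.6]]'
python3 - <<'E'
from h import *
where()
p=capture('side'); save(p,'d4.png'); im=cv2.imread('pics/d4.png')
cv2.imwrite('pics/d4c.png',cv2.resize(im[200:390,290:480],None,fx=3.1,fy=3.1,interpolation=cv2.INTER_CUBIC))
E
```

```text
time: 9.3
tool_pos: [493.9, -358.3, 306.7]
tcp_rot: [3.142, -0.0, 1.428]
contact_force: [-0.6, -0.5, -0.7]
grip_width: 55.2
finger_force: 0.0
time: 9.97
tool_pos: [489.4, -388.6, 308.5]
tcp_rot: [-3.141, -0.0, 1.428]
contact_force: [-0.7, 0.9, 0.8]
grip_width: 55.4
finger_force: 0.0
t 9.97 tip deck [   2.5 -405.9   27.5] tip world [ 489.4 -388.6  130.5] yaw 1.428 F [-0.7  0.9  0.8] w 55.4 j [-0.79  0.61  1.36 -0.    1.17 -0.65]
```

View pics/d4c.png

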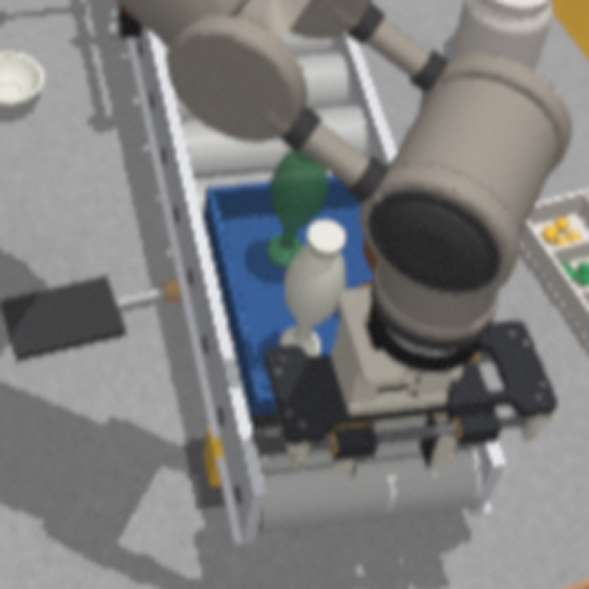

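```bash
python3 -m inch '[[-0.01,0,-0.01,0,0.6],[-0.02,0,-0.035,0,0.6],[-0.025,0,-0.07,0,0.6],[-0.025,0,-0.11,0,0.6],[-0.025,0,-0.15,0,0.6],[-0.025,0,-0.18,0,0.6],[-0.025,0,-0.2,0,0.6],[-0.025,0,-0.2,0,0.6]]'
python3 - <<'E'
from h import *
np.set_printoptions(precision=1,suppress=True)
P=[capture('scene'),capture('side')]; where()
for t in('tray_front','tray'):
  for p in P:
    a=tip_of(p,t)
    if a: 
        z=25 if t!='tray' else 0
        print(t,a[0]['conf'],min(range(-100,-420,-1),key=lambda y:np.linalg.norm(proj(p,w([0,y+(0 if z else 100),z]))-a[0]['centre'])))
im=[cv2.cvtColor(p['color'],cv2.COLOR_RGB2BGR) for p in P]
a=cv2.resize(im[0][110:270,200:360],(400,400),interpolation=cv2.INTER_CUBIC);b=cv2.resize(im[1][200:390,290:480],(400,400),interpolation=cv2.INTER_CUBIC)
cv2.imwrite('pics/e.png',np.hstack([a,b]))
E
```

```text
time: 10.68
tool_pos: [485.7, -412.6, 514.7]
tcp_rot: [3.134, 0.006, 1.428]
contact_force: [-0.1, 0.1, 0.1]
grip_width: 55.0
finger_force: 0.0
t 10.78 tip deck [   2.8 -418.   229.2] tip world [ 486.1 -412.9  331. ] yaw 1.428 F [-0.2  0.5 -0.1] w 54.9 j [-0.8  0.5  1.   0.   1.7 -0.7]
tray_front 0.66 -357
tray_front 0.76 -353
tray 0.58 -365
tray 0.82 -356
```

View pics/e.png

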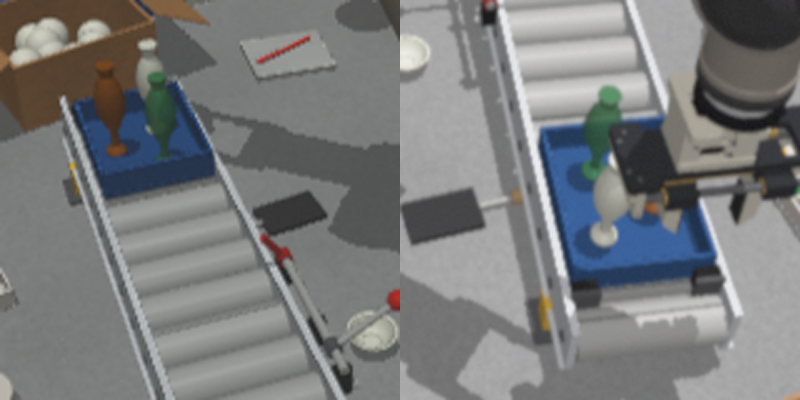

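The tray stands against both stops at right-crop (583,292) and (707,278). All three vases are upright, the paddle and dish have not moved, and the hand is clear, so I'm handing in.

```bash
python3 -c "from plant import *; print(close_job())"
```

```text
the job is handed in; nothing more can be done
None
```

The lever was pulled, and the tray was braked by the hand and now rests against both end stops with all three vases upright, the paddle and dish untouched; the job is handed in, though the moment of contact was inferred from timing, as the wrist force stayed near its noise level.

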